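# Hook the lid onto the pill organiser

### The job

Close the pill organiser on the bathroom shelf with the longer of the two loose lids: with the lid tilted, hook the edge farther from its grip tab under the organiser's overhanging lip, then gently swing the other end down until the lid lies flat and square on the compartments, and let go. Do not let the raised end drop, and leave the shorter lid where it lies.

Things in the scene. Friction and masses are not known exactly. Their poses are not given: they have to be found in the camera images.
- organiser: Blue-grey open pill organiser, fixed, 144 (x) x 96 (y) mm; origin under its centre, z up. Lid rests on wall tops, z = 34 mm, between end walls' inner faces x = -66 and +66 mm (12 mm play). -x wall (towards robot, yaw up to 0.35 rad) carries the lip: x -72 to -48, full width, underside z = 50, top 54 mm. +x wall is a stop, top z = 42 mm. No side rims. Lid cannot be lowered flat past the lip.
- long_lid: Longer loose lid, same plastic: panel 120 (x) x 96 (y) x 5 mm, about 80 g, lying flat on the shelf, tab up. Origin: centre of the panel's underside; z up, +x from the hooking edge towards the tab end. Grip tab 14 (x) x 36 (y) mm, from z = 5 to 35 mm, centred at x = +15, y = 0 mm. Yaw up to 0.4 rad.
- hook_edge (a point): Middle of the lower edge of the long lid's -x end (x = -60, y = 0, z = 0 mm in the lid's frame): the edge farther from the tab, which goes under the lip. Axes as the lid's.
- short_lid: The shorter loose lid, of another box, to be left alone: panel 84 (x) x 96 (y) x 5 mm with the same tab (centred at x = +10 mm). Origin: centre of the panel's underside. It and the long lid lie on either side of the organiser; which is where varies.
Mind the look-alikes: they are no part of the job. Leave any red or yellow look-alike of the long_lid alone.

How it is judged:
On the way:
1. the hooking edge is under the lip while the other end is still raised (lid tilted more than 4 degrees) (x of hook_edge in the frame of organiser between -0.068 and -0.051 m and z of hook_edge in the frame of organiser between 0.031 and 0.047 m and y of hook_edge in the frame of organiser between -0.02 and 0.02 m and angle between long_lid's own z axis and vertical above 0.07 rad), for 0.1 s.
At the end, for the whole second after the job is handed in: The long lid lies flat (within 2 degrees, underside within 2.5 mm of the wall tops) on the organiser between lip wall and stop, its hooking edge at least 3 mm under the lip, within 15 mm sideways and 10 degrees in yaw, released and at rest (x of long_lid in the frame of organiser between -0.009 and 0.009 m and y of long_lid in the frame of organiser between -0.015 and 0.015 m and z of long_lid in the frame of organiser between 0.031 and 0.0365 m and x of hook_edge in the frame of organiser below -0.051 m and angle between long_lid's own z axis and vertical below 0.035 rad and angle between the x axis of long_lid and the x axis of organiser, either way round below 0.18 rad and linear speed of long_lid below 0.02 m/s); the robot touches nothing.
It fails at once if the shorter lid is moved more than 25 mm (distance of short_lid from where it was at the start of the episode above 0.025 m).
It fails at once if the lid is dropped onto the organiser (turns faster than 4 rad/s there, as when its raised end falls 8 mm or more) (horizontal distance between long_lid and organiser below 0.06 m and angular speed of long_lid above 4 rad/s).
It also fails if it takes over 43 s, if anything falls off the work surface, if the arm or the gripper's body presses on something with over 40 N, if the wrist force passes 120 N, or if a joint passes its speed limit or range.

### The arm

A 6-joint arm with a two-finger parallel gripper is mounted at the origin on the work surface. World frame = base frame: x ahead of the robot, y to its left, z up, the work surface at z = 0. Lengths are in m, angles in rad, forces in N, time in s.
With the tool pointing down it reaches from about 0.35 to 0.85 m from the base axis. Payload 8.1 kg.
Tool frame: the origin (TCP) lies at the centre of the arm's flange, where the gripper is bolted on; the fingertips stand 173 mm ahead of it and the grasp point (between the pads) lies ahead of it (env.grip_depth is the z of the grasp point in the tool frame, in m); z points along the fingers, y is the line along which they close (so a half turn about z gives the same grasp; the last joint's range is limited). The gripper opens to 85 mm and grips with 20 to 120 N. Pads are 22 mm wide; open, the fingers measure 114 mm over their backs; the gripper's body (76 mm by 85 mm) begins 54 mm behind the grasp point. The pads swing forward as they close: fully open they stand 13 mm farther back than shut.
Start: joints at [-1.307, 0.13, 1.488, -0, 1.523, -0.085], TCP at [0.205, -0.564, 0.405] pointing down, gripper open.
Joint ranges: [-2.96, 2.96], [-0.89, 2.26], [0.02, 2.5], [-1.34, 4.48], [0, 2.73], [-2.66, 2.66]. Speed limits (rad/s): [2.39, 2.39, 2.79, 3.14, 3.14, 3.14].

### API

Orientations are given as a 3x3 rotation matrix whose columns are the frame's x, y, z axes.
In Python, from plant import env, viewer, workorder, spotter gives the robot as it stands.
- The arm moves only by the tool servo_tool, never from a script. Its argument "steps" is a list that holds one entry, the list of rows, each a list of 4 numbers: the shift along the tool's x, y, z in mm, then the turn about the tool's z in rad. In form: [[[dx, dy, dz, turn], ...]]. A call has exactly 5 rows; each row shifts and turns the commanded pose from where the row before left it, along the tool's axes as they then stand; what a row does not reach is not made up. A row lasts 1/10 s, in which the tool goes at most 50 mm and 8.59 degrees, less where a joint would pass 70% of its speed; a pose out of reach is approached as far as the arm can. A call is refused whole if a number of a shift passes 50 or a number of a turn 0.15, either way. A call with a gripper value outside its range is refused whole. "fingers" is the gripper command: -1 is shut, 1 is fully open, values between are in proportion, set as the call begins (left out, the last holds). The fingers move at their own pace and stop on an object; the grip force is fixed at half the most. Time passes only in rows, so rows that do not move let the fingers close, or fill a call up. It gives the time, the measured TCP pose, the force, the opening and the grip force at its end, in the units of the state.
- env.state(): the state, without advancing time (a new reading comes with each control period).
- viewer.read_camera(name): name is "side" or "top"; returns a dict with "color" (384x512x3 uint8, red, green, blue), "mtx" (3x3 intrinsics, pixels), "distortion" ([k1, k2, p1, p2, k3] as OpenCV has them; the pictures are not rectified), "cam_to_world" (4x4, takes a point from camera to world coordinates). Camera axes: x right, y down, z forward; pixel columns grow to the right and rows downward; lengths in m; the calibration is good to about 2 mm. A picture is of the moment at which its call begins. There is no depth.
- workorder.close_job(): hands the job in; it is judged then, once.
Trained networks look in a picture, given as the dict that the camera call returned (one of the last four; its "shot" number tells which), for a name from the list of things; names that differ only in an ending like _2 or _b are one class to them, and where a whole thing is asked for, a point or a joint stands for the part that bears it (a point fixed in the world has none). Each returns a list of dicts, best first, with "p" (0 to 1); they miss things now and then, are a little off and sometimes report something else, mostly with a low value. They report only what shows in the picture. A call takes as long as a camera call. They do not tell look-alikes from the thing itself.
- spotter.trace(picture, thing): "region" (384x512 bool, what is visible of it) and "uv" ([column, row] in pixels, amid what is visible of it).
The state is a dict: "t": time; "qpos": joint angles; "joint_velocities": joint speeds; "tau": joint torques, N m; "tool_pos": TCP position; "tcp_rot": TCP orientation; "ft_force": force on the tool from outside, world axes, zero at the start; "moment": the same for the moment, N m; "grip_width": opening from 0.0 (shut) to 1.0 (fully open); "grasp_force": force on a finger pad.
Only numpy, scipy, OpenCV 4.12 (cv2) and the standard library are available. Lean on these libraries where they do the work, as an engineer would, in place of code of your own. Each camera call takes 0.05 s, during which the arm holds its last target. There are 200 camera calls.

## Working session

There is one attempt and no reset: what is moved stays moved. The work goes in short steps, Python scripts to look and compute and a tool call to move; the robot and the scene stay as the last step left them, time stands still between calls to the robot, and variables do not carry over. Pictures are saved under pics/ and viewed, at most 10 in all, crops included, and the job is handed in when it is done.

Besides the shell and the picture viewer there is one more tool, called after "Request:" as a command line: name --argument value ..., lists and objects as JSON in quotes. servo_tool: Moves the arm, as the interface text tells. Its arguments: {"type":"object","properties":{"steps":{"type":"array","items":{"type":"array","items":{"type":"array","items":{"type":"number"}}}},"fingers":{"type":"number"}},"required":["steps"]}

```bash
ls; mkdir -p pics; python3 - <<'E'
from plant import env, viewer, workorder, spotter
import cv2, numpy as np
print(env.grip_depth, env.state())
for n in ("top","side"):
    p=viewer.read_camera(n)
    print(n,p["mtx"].tolist(),p["distortion"],p["cam_to_world"].tolist())
    cv2.imwrite(f"pics/{n}0.png",p["color"][...,::-1])
    for th in ("organiser","long_lid","short_lid"):
        for d in spotter.trace(p,th):
            print(th,round(d["p"],2),d["uv"],d["region"].sum())
E
```

```text
pics
0.1547 {'t': 0.0, 'qpos': array([-1.30738361e+00,  1.31176086e-01,  1.48924599e+00,  3.85993659e-05,
        1.52301671e+00, -8.54161503e-02]), 'joint_velocities': array([ 1.38283012e-03,  1.28222139e-03, -5.63415986e-04,  1.07277306e-03,
        8.21131127e-04, -1.72025718e-05]), 'tau': array([ 7.62177533e-04, -5.69394064e+01, -5.00559926e+01, -2.25147169e-04,
        1.45479647e-02, -2.40830281e-05]), 'tool_pos': array([ 0.2050393 , -0.5636422 ,  0.40365351]), 'tcp_rot': array([[ 9.39774333e-01,  3.41795270e-01, -4.43466154e-04],
       [ 3.41795501e-01, -9.39772644e-01,  1.79249657e-03],
       [ 1.95909489e-04, -1.83611701e-03, -9.99998295e-01]]), 'ft_force': array([ 0.13931325, -0.41993286,  0.93096388]), 'moment': array([-0.01466757, -0.00150395, -0.0359636 ]), 'grasp_force': 0.0, 'grip_width': 1.0009702867843784}
top [[464.7538853284684, 0.0, 260.21038590589393], [0.0, 464.7538853284684, 188.65033772924625], [0.0, 0.0, 1.0]] [-0.18929146  0.          0.          0.          0.        ] [[-0.01616834474707255, -0.996297348128715, 0.08444038571577997, 0.305842798115122], [-
[... 324 characters left out ...]
.4] 1365
long_lid 0.61 [188.5, 158.0] 1420
short_lid 0.65 [384.6, 167.1] 918
side [[483.63034396540564, 0.0, 251.4801714333879], [0.0, 483.63034396540564, 187.90557524381103], [0.0, 0.0, 1.0]] [-0.16688933  0.          0.          0.          0.        ] [[0.9769147557324264, -0.10637919521690889, 0.18525935025594875, 0.11563095488691083], [-0.21359347324877348, -0.5023075980236811, 0.8378931346855668, -1.1509268021228463], [0.003922781892869806, -0.8581203550742068, -0.513433606213635, 0.8286278890669747], [0.0, 0.0, 0.0, 1.0]]
organiser 0.97 [291.7, 202.8] 1421
long_lid 0.86 [270.1, 168.2] 486
long_lid 0.63 [189.0, 185.8] 82
long_lid 0.44 [187.5, 158.5] 83
short_lid 0.87 [317.2, 280.4] 870
```

```bash
cd pics; python3 -c "
import cv2
a=cv2.imread('top0.png');cv2.imwrite('topc.png',cv2.resize(a[100:300,60:460],None,fx=2,fy=2,interpolation=2))"
```

```text
(no output)
```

View pics/topc.png

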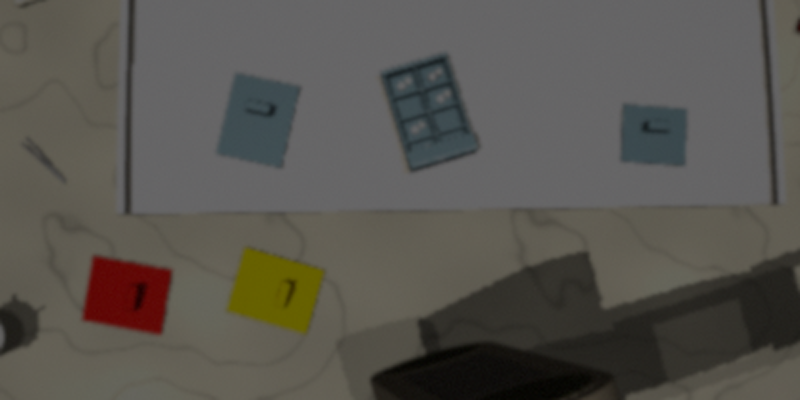

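View pics/side0.png

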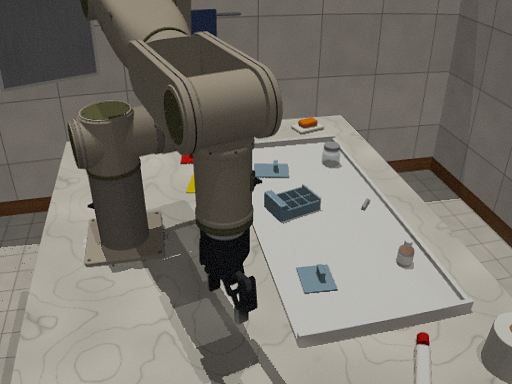

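Candidates for the long lid in the top picture:
- Blue lid with tab at (189,160).
- Smaller blue lid at (387,167).
- Yellow look-alike at (198,245).
- Red look-alike at (123,247).

The organiser is at (275,156), with its lip end towards the robot. I choose the longer blue lid at (189,160). Next I fit poses by silhouette and check with a crop.

```bash
cat > h.py <<'E'
from plant import env, viewer, workorder, spotter
import cv2, numpy as np
from scipy.optimize import minimize
from scipy.spatial.transform import Rotation as R
LONG=[(-60,60,-48,48,0,5),(8,22,-18,18,5,35)]
SHORT=[(-42,42,-48,48,0,5),(3,17,-18,18,5,35)]
ORG=[(-72,72,-48,48,0,34),(-72,-48,-48,48,50,54),(-72,-66,-48,48,0,54),(66,72,-48,48,0,42)]
def proj(P,p):
    M=np.linalg.inv(p["cam_to_world"])
    return cv2.projectPoints(np.float64(P),cv2.Rodrigues(M[:3,:3])[0],M[:3,3],p["mtx"],np.float64(p["distortion"]))[0][:,0]
def pts(boxes,pose):   # pose x,y,z,yaw[,tilt]
    Rm=R.from_euler("ZY",[pose[3],pose[4] if len(pose)>4 else 0]).as_matrix()
    return [np.array([[a,b,c] for a in bx[:2] for b in bx[2:4] for c in bx[4:]])/1e3@Rm.T+pose[:3] for bx in boxes]
S=4
def sil(boxes,pose,p):
    m=np.zeros((384*S,512*S),np.uint8)
    for P in pts(boxes,pose):
        h=cv2.convexHull((proj(P,p)*S+S/2-.5).astype(np.float32))
        cv2.fillConvexPoly(m,np.int32(np.round(h)),1)
    return m.astype(bool)
def bluemask(p,seed,r=55):
    c=p["color"].astype(float); 
    sat=(c[...,2]-c[...,0])/(c.max(-1)+1)
    near=np.zeros(sat.shape,np.uint8); cv2.circle(near,(int(seed[0]),int(seed[1])),r,1,-1)
    big=cv2.resize(sat,None,fx=S,fy=S,interpolation=cv2.INTER_LINEAR)
    m=((big>0.17)&(cv2.resize(near,None,fx=S,fy=S)>0)).astype(np.uint8)
    n,l,st,ce=cv2.connectedComponentsWithStats(cv2.morphologyEx(m,cv2.MORPH_CLOSE,np.ones((13,13))))
    k=1+np.argmax(st[1:,4]); return l==k
def fit(boxes,views,x0,sc):
    x0=np.array(x0,float)
    def cost(x):
        return sum(1-(s&m).sum()/(s|m).sum() for p,m in views for s in [sil(boxes,x,p)])
    best=None
    for k in range(2):
        sim=np.vstack([x0]+[x0+np.eye(len(x0))[i]*sc[i]*(-1)**k for i in range(len(x0))])
        r=minimize(cost,x0,method="Nelder-Mead",options=dict(initial_simplex=sim,maxfev=200,xatol=1e-4,fatol=1e-4)); x0=r.x
    return r.x,r.fun
def draw(p,items,name,crop,f):
    r0,r1,c0,c1=crop
    im=cv2.resize(p["color"][...,::-1],None,fx=f,fy=f,interpolation=cv2.INTER_CUBIC)
    im=cv2.convertScaleAbs(im,alpha=1.6)
    for boxes,pose in items:
        for P in pts(boxes,pose):
            q=np.int32((proj(P,p)+.5)*f)
            for i in range(8):
                for b in (1,2,4):
                    if not i&b: cv2.line(im,q[i].tolist(),q[i|b].tolist(),(0,0,255),1)
    cv2.imwrite(name,im[r0*f:r1*f,c0*f:c1*f])
E
cat > m.py <<'E'
from h import *
T=viewer.read_camera("top"); Sd=viewer.read_camera("side")
def ray(p,uv,z):
    u=cv2.undistortPoints(np.float64([[uv]]),p["mtx"],np.float64(p["distortion"]))[0,0]
    C=p["cam_to_world"]; d=C[:3,:3]@[u[0],u[1],1]; return C[:3,3]+d*(z-C[2,3])/d[2]
items=[]
for n,b,ut,us in (("org",ORG,(276,156),(291,203)),("long",LONG,(189,160),(270,169)),("short",SHORT,(387,167),(317,279))):
    r=ray(T,ut,.02); V=[(T,bluemask(T,ut)),(Sd,bluemask(Sd,us,40))]
    yaw={"org":.25,"long":-.25,"short":0}[n]
    for nm,v in (("both",V),("top",V[:1])):
        if nm=="both": x,f=fit(b,v,[r[0],r[1],0.0,yaw],[.01,.01,.01,.1]); items.append((b,x)); z=x[2]
        else:
            xx,f=fit([tuple(bx) for bx in b],v,x,[.004,.004,.0001,.03]); x=xx
        print(n,nm,np.round(x,4),round(f,3),[int(m.sum()/16) for _,m in v])
draw(T,items,"pics/fit_t.png",(100,210,140,340),4)
draw(Sd,items,"pics/fit_s.png",(150,225,230,340),7)
E
python3 m.py
```

```text
org both [0.5055 0.0388 0.0104 0.2701] 0.328 [1417, 1296]
org top [0.506  0.0379 0.0105 0.2819] 0.236 [1417]
long both [ 0.5254  0.2968 -0.1205 -0.2804] 0.505 [1239, 535]
long top [ 0.5232  0.2984 -0.1204 -0.2354] 0.045 [1239]
short both [ 0.4744 -0.2889  0.0107 -0.0666] 0.248 [815, 825]
short top [ 0.4744 -0.2889  0.0107 -0.0666] 0.137 [815]
```

View pics/fit_t.png

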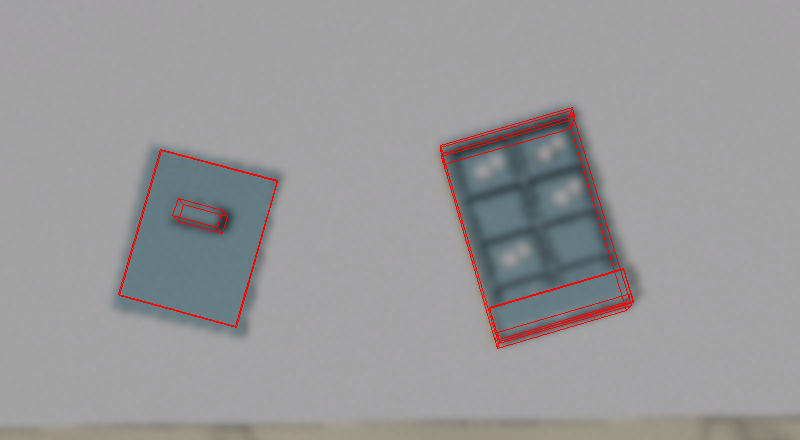

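View pics/fit_s.png

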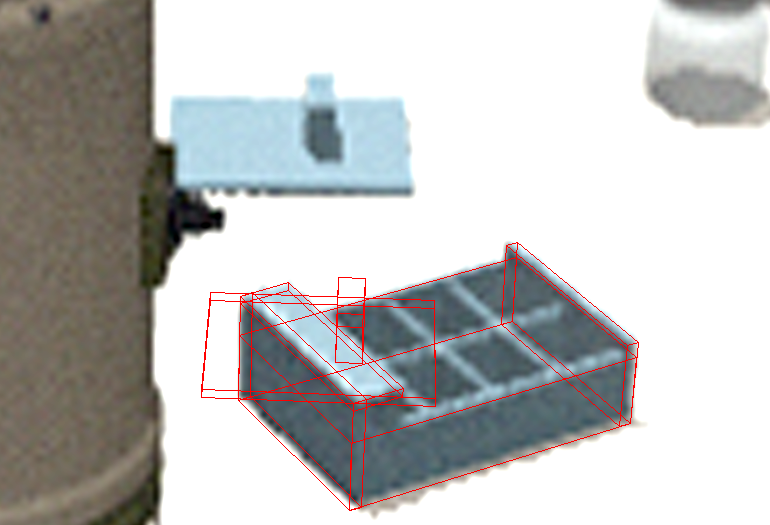

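The top crop shows the chosen blue lid at (189,160) with the longer panel. The side fit of the organiser is good, with its base at about z = 10 mm. The lid's side mask leaked onto the organiser, so I redo it with the spotter regions and convex hulls.

```bash
cat > m2.py <<'E'
from h import *
T=viewer.read_camera("top"); Sd=viewer.read_camera("side")
def hull(m):
    c=np.vstack(cv2.findContours(m.astype(np.uint8),0,2)[0]); o=np.zeros(m.shape,np.uint8)
    cv2.fillConvexPoly(o,cv2.convexHull(c),1); return o>0
def spot(p,th,uv):
    d=[d for d in spotter.trace(p,th) if np.hypot(*(np.array(d["uv"])-uv))<14][0]
    return cv2.resize(d["region"].astype(np.float32),None,fx=S,fy=S)>.5
items=[]
for n,b,ut,us,x0 in (("org",ORG,(276,156),(291,203),[.505,.039,.0104,.27]),("long",LONG,(189,160),(270,169),[.523,.298,.0104,-.24])):
    lt="organiser" if n=="org" else "long_lid"
    mt=hull(bluemask(T,ut)); ms=spot(Sd,lt,us)
    def sl(x,v): return fit(b,v,x,[.006,.006,.004,.06])
    for nm,v in (("both",[(T,mt),(Sd,ms)]),("side",[(Sd,ms)])):
        x,f=sl(x0,v); print(n,nm,np.round(x,4),round(f,3))
        if nm=="both": items.append((b,x))
    # top with z fixed
    g=lambda y:1-((sil(b,[y[0],y[1],.0104,y[2]],T)&mt).sum()/(sil(b,[y[0],y[1],.0104,y[2]],T)|mt).sum())
    r=minimize(g,[x0[0],x0[1],x0[3]],method="Nelder-Mead",options=dict(initial_simplex=[[x0[0],x0[1],x0[3]],[x0[0]+.006,x0[1],x0[3]],[x0[0],x0[1]+.006,x0[3]],[x0[0],x0[1],x0[3]+.06]]))
    print(n,"top",np.round(r.x,4),round(r.fun,3))
draw(T,items,"pics/fit_t2.png",(100,210,140,340),4)
draw(Sd,items,"pics/fit_s2.png",(150,225,230,340),7)
E
python3 m2.py
python3 -c "
import cv2,numpy as np
a=cv2.imread('pics/fit_t2.png')[60:360,80:660];b=cv2.imread('pics/fit_s2.png')[60:,150:730][:300]
cv2.imwrite('pics/both.png',np.vstack([a,b]))"
```

```text
org both [0.5054 0.0368 0.0142 0.2732] 0.148
org side [0.5056 0.0387 0.0133 0.2796] 0.035
org top [0.512  0.0367 0.2681] 0.104
long both [ 0.5015  0.2806  0.0145 -0.2022] 0.207
long side [ 5.089e-01  3.093e-01  2.000e-04 -2.048e-01] 0.081
long top [ 0.5038  0.2789 -0.2228] 0.102
```

View pics/both.png

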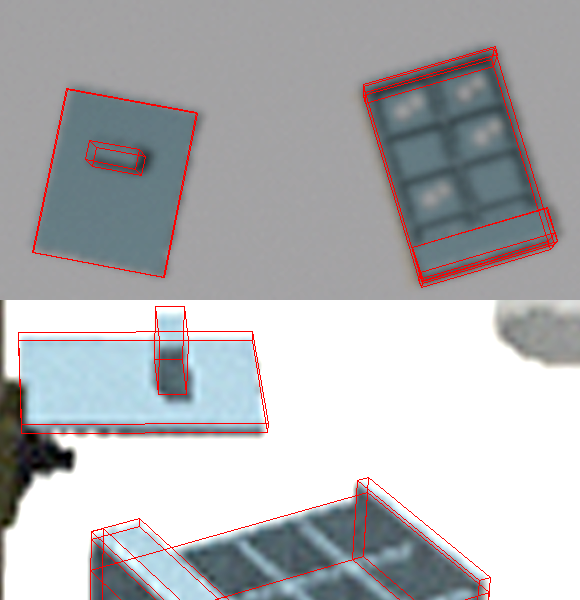

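Request:
servo_tool --steps '[[[20,-23,0,0],[32,-37,0,0],[32,-37,0,0],[32,-37,0,0],[32,-37,0,0]]]' --fingers 1

```text
t: 1.2
tool_pos: [0.2859, -0.3508, 0.4047]
tcp_rot: [[0.94, 0.341, 0.0], [0.341, -0.94, -0.0], [0.0, 0.0, -1.0]]
ft_force: [0.8, 0.1, -1.0]
grip_width: 0.998
grasp_force: 0.0
```

Request:
servo_tool --steps '[[[32,-37,0,0],[32,-37,0,0],[32,-37,0,0],[32,-37,0,0],[32,-37,0,0]]]'

```text
t: 1.7
tool_pos: [0.373, -0.1221, 0.4051]
tcp_rot: [[0.94, 0.341, 0.001], [0.341, -0.94, -0.001], [0.001, 0.001, -1.0]]
ft_force: [0.9, -0.1, 0.3]
grip_width: 0.998
grasp_force: 0.0
```

Request:
servo_tool --steps '[[[32,-37,0,0],[32,-37,0,0],[32,-37,0,0],[32,-37,0,0],[20,-25,0,0]]]'

```text
t: 2.2
tool_pos: [0.4532, 0.0921, 0.4049]
tcp_rot: [[0.939, 0.344, 0.001], [0.344, -0.939, 0.001], [0.001, -0.0, -1.0]]
ft_force: [-0.0, -0.3, 0.6]
grip_width: 0.996
grasp_force: 0.0
```

Request:
servo_tool --steps '[[[0,0,0,0.14],[0,0,0,0.14],[0,0,0,0.14],[0,0,0,0.14],[0,0,0,0]]]'

```text
t: 2.7
tool_pos: [0.4528, 0.0892, 0.4048]
tcp_rot: [[0.977, -0.212, 0.0], [-0.212, -0.977, -0.0], [0.0, -0.0, -1.0]]
ft_force: [-0.0, -0.5, 0.8]
grip_width: 1.0
grasp_force: 0.0
```

```bash
cat > go.py <<'E'
import sys
from h import *
# usage: go.py x y yaw(tool x) -> remaining in tool axes
x,y,w=map(float,sys.argv[1:4]); s=env.state(); Rm=s["tcp_rot"]
d=np.array([x,y,s["tool_pos"][2]])-s["tool_pos"]
print("t",s["t"],"pos",np.round(s["tool_pos"],4),"yaw",round(np.arctan2(Rm[1,0],Rm[0,0]),4),"tilt",np.round(Rm[:2,2],4))
print("tool mm",np.round(Rm.T@d*1e3,1),"turn",round(np.arctan2(Rm[1,0],Rm[0,0])-w,3),"F",np.round(s["ft_force"],2),"M",np.round(s["moment"],3),s["grip_width"],s["grasp_force"])
E
python3 go.py .5176 .2757 -.22
```

```text
t 2.7 pos [0.4528 0.0892 0.4048] yaw -0.2133 tilt [ 0.0002 -0.    ]
tool mm [  23.8 -196.     0. ] turn 0.007 F [-0.03 -0.52  0.82] M [-0.015  0.012 -0.018] 1.0003803760297854 0.0
```

Request:
servo_tool --steps '[[[5,-39,0,0.007],[5,-39,0,0],[5,-39,0,0],[5,-39,0,0],[4,-40,0,0]]]'

```text
t: 3.2
tool_pos: [0.5189, 0.2768, 0.4048]
tcp_rot: [[0.977, -0.212, 0.0], [-0.212, -0.977, 0.0], [0.0, -0.0, -1.0]]
ft_force: [0.8, -0.1, 0.1]
grip_width: 1.005
grasp_force: 0.0
```

Request:
servo_tool --steps '[[[0,0,40,0],[0,0,40,0],[0,0,40,0],[0,0,40,0],[0,0,20,0]]]'

```text
t: 3.7
tool_pos: [0.5168, 0.2747, 0.2203]
tcp_rot: [[0.977, -0.212, -0.005], [-0.212, -0.977, -0.002], [-0.005, 0.003, -1.0]]
ft_force: [-0.5, -0.4, 0.1]
grip_width: 1.001
grasp_force: 0.0
```

```bash
python3 go.py .5176 .2757 -.22; python3 - <<'E'
from h import *
L=[(LONG,[.5034,.2789,.011,-.22])]
T=viewer.read_camera("top"); Sd=viewer.read_camera("side")
draw(T,L,"pics/a.png",(120,195,140,240),6); draw(Sd,L,"pics/b.png",(110,200,220,320),6)
a=cv2.imread("pics/a.png");b=cv2.imread("pics/b.png")
a=cv2.resize(a,(400,300));b=cv2.resize(b,(400,360))
cv2.imwrite("pics/ab.png",np.hstack([np.vstack([a,np.zeros((60,400,3),np.uint8)]),b]))
E
```

```text
t 3.7 pos [0.5168 0.2747 0.2203] yaw -0.2133 tilt [-0.0052 -0.0022]
tool mm [ 0.6 -1.2 -0. ] turn 0.007 F [-0.54 -0.41  0.14] M [-0.016  0.019  0.032] 1.000689158868283 0.0
```

View pics/ab.png

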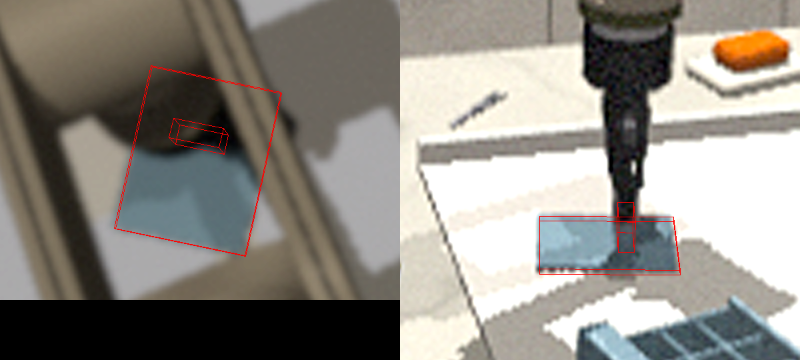

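Request:
servo_tool --steps '[[[0,0,5,0.007],[0,0,5,0],[0,0,3,0],[0,0,0,0],[0,0,0,0]]]'

```text
t: 4.3
tool_pos: [0.5187, 0.2755, 0.2124]
tcp_rot: [[0.975, -0.223, 0.001], [-0.223, -0.975, 0.0], [0.001, -0.001, -1.0]]
ft_force: [0.1, -0.1, -0.1]
grip_width: 0.996
grasp_force: 0.0
```

Request:
servo_tool --steps '[[[0,0,0,0],[0,0,0,0],[0,0,0,0],[0,0,0,0],[0,0,0,0]]]' --fingers -1

```text
t: 4.8
tool_pos: [0.5187, 0.2755, 0.2122]
tcp_rot: [[0.975, -0.223, 0.001], [-0.223, -0.975, 0.0], [0.001, -0.001, -1.0]]
ft_force: [-1.4, 0.4, 3.6]
grip_width: 0.39
grasp_force: 60.1
```

Request:
servo_tool --steps '[[[0,0,0,0],[0,0,0,0],[0,0,0,0],[0,0,0,0],[0,0,0,0]]]'

```text
t: 5.3
tool_pos: [0.5187, 0.2755, 0.2122]
tcp_rot: [[0.975, -0.223, 0.001], [-0.223, -0.975, 0.0], [0.001, -0.001, -1.0]]
ft_force: [0.8, 0.8, 5.6]
grip_width: 0.395
grasp_force: 60.2
```

Request:
servo_tool --steps '[[[0,0,0,0],[0,0,0,0],[0,0,0,0],[0,0,0,0],[0,0,0,0]]]' --fingers 0.3

```text
t: 5.8
tool_pos: [0.5183, 0.2753, 0.2115]
tcp_rot: [[0.975, -0.223, -0.0], [-0.223, -0.975, -0.0], [-0.0, 0.0, -1.0]]
ft_force: [-1.1, 0.4, -1.0]
grip_width: 0.646
grasp_force: 0.0
```

Request:
servo_tool --steps '[[[0,0,5,0],[0,0,5,0],[0,0,5,0],[0,0,5,0],[0,0,0,0]]]'

```text
t: 6.3
tool_pos: [0.5179, 0.2751, 0.1904]
tcp_rot: [[0.975, -0.223, -0.002], [-0.223, -0.975, -0.001], [-0.002, 0.001, -1.0]]
ft_force: [-0.4, 0.0, 0.3]
grip_width: 0.647
grasp_force: 0.0
```

Request:
servo_tool --steps '[[[0,0,0,0],[0,0,0,0],[0,0,0,0],[0,0,0,0],[0,0,0,0]]]' --fingers -1

```text
t: 6.8
tool_pos: [0.5186, 0.2754, 0.1919]
tcp_rot: [[0.975, -0.223, 0.0], [-0.223, -0.975, 0.0], [0.0, -0.0, -1.0]]
ft_force: [-0.3, -0.0, 0.7]
grip_width: 0.408
grasp_force: 60.2
```

Lift 100 mm and look at how the lid hangs.

Request:
servo_tool --steps '[[[0,0,-20,0],[0,0,-20,0],[0,0,-20,0],[0,0,-20,0],[0,0,-20,0]]]'

```text
t: 7.3
tool_pos: [0.5183, 0.2753, 0.2923]
tcp_rot: [[0.975, -0.223, -0.0], [-0.223, -0.975, -0.0], [-0.0, 0.0, -1.0]]
ft_force: [-0.0, -0.2, -0.8]
grip_width: 0.409
grasp_force: 60.0
```

```bash
cat > look.py <<'E'
import sys
from h import *
Sd=viewer.read_camera("side"); r0,r1,c0,c1,f=map(int,sys.argv[2:7])
draw(Sd,[],sys.argv[1],(r0,r1,c0,c1),f)
s=env.state(); print(s["t"],np.round(s["tool_pos"],4),s["ft_force"],s["moment"],s["grip_width"])
E
python3 look.py pics/lift.png 80 200 210 330 5
```

```text
7.35 [0.5194 0.2758 0.2964] [1.41736672 0.7463057  2.52631279] [ 0.04344808 -0.12394771 -0.00296837] 0.40564019248664324
```

View pics/lift.png

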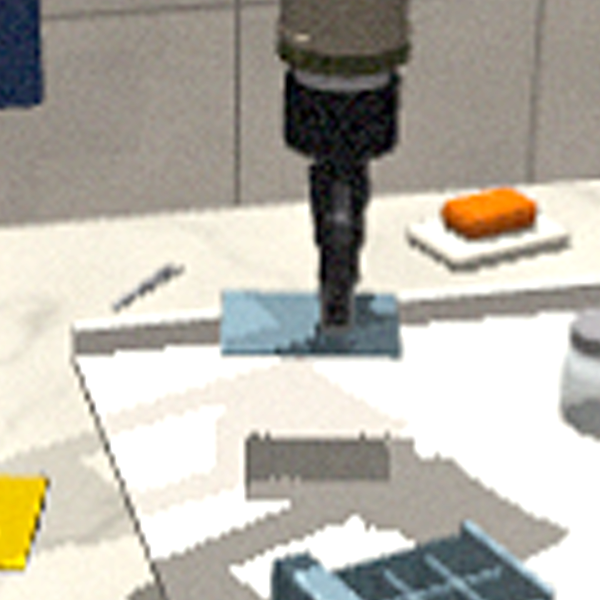

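The lid is held flat and did not swing, so the pads resist pivoting. Since the tool can't tilt, I'll pivot the lid in the pinch by pressing its tab end onto the top of the lip from outside.

Request:
servo_tool --steps '[[[0,0,0,-0.1],[0,0,0,-0.1],[0,0,0,-0.1],[0,0,0,-0.1],[0,0,0,-0.096]]]'

```text
t: 7.85
tool_pos: [0.5182, 0.2753, 0.2908]
tcp_rot: [[0.962, 0.272, -0.001], [0.272, -0.962, -0.0], [-0.001, 0.0, -1.0]]
ft_force: [0.5, -0.2, -0.7]
grip_width: 0.407
grasp_force: 60.0
```

```bash
python3 go.py .4078 .0095 .273
```

```text
t 7.85 pos [0.5182 0.2753 0.2908] yaw 0.275 tilt [-0.0008 -0.0003]
tool mm [-1.784e+02  2.258e+02  2.000e-01] turn 0.002 F [ 0.55 -0.16 -0.68] M [0.008 0.006 0.031] 0.40719506163514607 59.98253345489502
```

Request:
servo_tool --steps '[[[-18,23,0,0],[-18,23,0,0],[-18,23,0,0],[-18,23,0,0],[-18,23,0,0]]]'

```text
t: 8.35
tool_pos: [0.4617, 0.1395, 0.2909]
tcp_rot: [[0.963, 0.268, -0.001], [0.268, -0.963, -0.0], [-0.001, -0.0, -1.0]]
ft_force: [0.8, -1.1, -1.4]
grip_width: 0.411
grasp_force: 60.1
```

Request:
servo_tool --steps '[[[-18,23,0,0],[-18,23,0,0],[-18,23,0,0],[-18,23,0,0],[-16,19,0,0]]]'

```text
t: 8.85
tool_pos: [0.4066, 0.0089, 0.2911]
tcp_rot: [[0.964, 0.267, -0.0], [0.267, -0.964, -0.0], [-0.0, 0.0, -1.0]]
ft_force: [0.2, -0.1, -2.1]
grip_width: 0.41
grasp_force: 60.1
```

Request:
servo_tool --steps '[[[0,0,10,0],[0,0,10,0],[0,0,8,0],[0,0,0,0],[0,0,0,0]]]'

```text
t: 9.35
tool_pos: [0.4074, 0.0106, 0.2632]
tcp_rot: [[0.963, 0.269, -0.001], [0.269, -0.963, 0.0], [-0.001, -0.001, -1.0]]
ft_force: [-0.0, 0.0, -0.5]
grip_width: 0.412
grasp_force: 60.2
```

```bash
python3 go.py .4078 .0095 .273
```

```text
t 9.35 pos [0.4074 0.0106 0.2632] yaw 0.2719 tilt [-0.0013  0.0002]
tool mm [ 0.1  1.2 -0. ] turn -0.001 F [-0.04  0.02 -0.54] M [ 0.013 -0.001 -0.01 ] 0.4120897546292538 60.175713300704956
```

Request:
servo_tool --steps '[[[0,0,5,0],[0,0,5,0],[0,0,5,0],[0,0,2,0],[0,0,1,0]]]'

```text
t: 9.85
tool_pos: [0.4072, 0.01, 0.2457]
tcp_rot: [[0.964, 0.268, -0.001], [0.268, -0.964, 0.0], [-0.001, -0.0, -1.0]]
ft_force: [-4.1, -0.6, 7.0]
grip_width: 0.41
grasp_force: 61.1
```

Request:
servo_tool --steps '[[[0,0,0.5,0],[0,0,0.5,0],[0,0,0.5,0],[0,0,0.5,0],[0,0,0,0]]]'

```text
t: 10.35
tool_pos: [0.4077, 0.0099, 0.2455]
tcp_rot: [[0.964, 0.268, 0.0], [0.268, -0.964, -0.0], [0.0, 0.0, -1.0]]
ft_force: [-11.4, 0.0, 18.1]
grip_width: 0.407
grasp_force: 62.5
```

Request:
servo_tool --steps '[[[0,0,0.7,0],[0,0,0.7,0],[0,0,0.6,0],[0,0,0,0],[0,0,0,0]]]'

```text
t: 10.85
tool_pos: [0.408, 0.0097, 0.2442]
tcp_rot: [[0.964, 0.267, 0.001], [0.267, -0.964, -0.001], [0.001, 0.001, -1.0]]
ft_force: [-14.4, -1.0, 24.8]
grip_width: 0.407
grasp_force: 63.9
```

Request:
servo_tool --steps '[[[0,0,0.7,0],[0,0,0.7,0],[0,0,0.6,0],[0,0,0,0],[0,0,0,0]]]'

```text
t: 11.35
tool_pos: [0.408, 0.0096, 0.2422]
tcp_rot: [[0.964, 0.267, 0.001], [0.267, -0.964, -0.001], [0.001, 0.001, -1.0]]
ft_force: [-14.4, -2.6, 25.1]
grip_width: 0.41
grasp_force: 65.0
```

Request:
servo_tool --steps '[[[0,0,1,0],[0,0,1,0],[0,0,1,0],[0,0,1,0],[0,0,0,0]]]'

```text
t: 11.85
tool_pos: [0.408, 0.0095, 0.2392]
tcp_rot: [[0.964, 0.267, 0.0], [0.267, -0.964, -0.001], [0.0, 0.001, -1.0]]
ft_force: [-23.1, -3.0, 38.0]
grip_width: 0.411
grasp_force: 85.1
```

```bash
python3 look.py pics/tilt.png 120 240 190 340 5
```

```text
11.9 [0.408  0.0095 0.2392] [-22.15240823  -3.58077533  38.72304634] [ 0.01405965  2.79930582 -0.13484853] 0.41008565766795735
```

View pics/tilt.png

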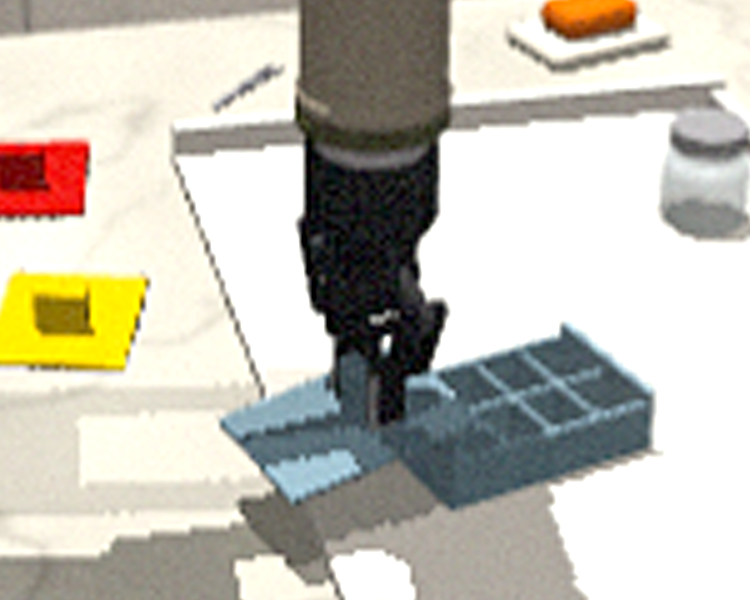

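The lid is now tilted in the grip with its hook end down; the hook corner is near (245,215) in the side view. I lift and measure the tilt.

Request:
servo_tool --steps '[[[0,0,-5,0],[0,0,-12,0],[0,0,-16,0],[0,0,-16,0],[0,0,-16,0]]]'

```text
t: 12.4
tool_pos: [0.4073, 0.01, 0.3016]
tcp_rot: [[0.964, 0.267, -0.0], [0.267, -0.964, 0.0], [-0.0, -0.0, -1.0]]
ft_force: [-0.9, -0.8, -1.3]
grip_width: 0.41
grasp_force: 75.0
```

```bash
cat > tiltfit.py <<'E'
from h import *
import sys
Sd=viewer.read_camera("side"); s=env.state(); tp=s["tool_pos"]; Rm=s["tcp_rot"]; yaw=np.arctan2(Rm[1,0],Rm[0,0])
ax=np.array([np.cos(yaw),np.sin(yaw),0]); ay=np.array([-ax[1],ax[0],0])
def pose(q): # q: dx,dz of pivot slip (mm), tilt ; pivot at lid (15,24) <-> tcp - 168.9+... 
    a=-q[2]; z0=0.1919-ZS
    piv=tp+np.array([0,0,-(z0-.024)])+ax*q[0]/1e3+[0,0,q[1]/1e3]
    Rl=R.from_euler("ZY",[yaw,a]).as_matrix()
    return np.r_[piv-Rl@[.015,0,.024],yaw,a]
ZS=.0115
for off in [(0,0)]:
    uv=proj([pose([0,0,.2])[:3]],Sd)[0]
    best=[d for d in spotter.trace(Sd,"long_lid")]
    print([(round(d["p"],2),np.round(d["uv"]),d["region"].sum()) for d in best],uv)
    b=min(best,key=lambda d:np.hypot(*(np.array(d["uv"])-uv)))
    m=cv2.resize(b["region"].astype(np.float32),None,fx=S,fy=S)>.5
    # finger occlusion: score only outside a dilated hand area (dark pixels)
    dark=cv2.resize((cv2.dilate((Sd["color"].max(-1)<60).astype(np.uint8),np.ones((3,3)))).astype(np.float32),None,fx=S,fy=S)>.5
    def cost(q):
        k=sil(LONG[:1],pose(q),Sd)&~dark; mm=m&~dark
        return 1-(k&mm).sum()/(k|mm).sum()
    for a0 in (.1,.2,.3):
        r=minimize(cost,[0,0,a0],method="Nelder-Mead",options=dict(initial_simplex=[[0,0,a0],[5,0,a0],[0,5,a0],[0,0,a0+.08]],xatol=.02,fatol=1e-4))
        print(np.round(r.x,3),round(r.fun,3),np.round(pose(r.x),4))
np.save("q.npy",r.x)
draw(Sd,[(LONG,pose(r.x))],"pics/tf.png",(90,240,180,330),5)
E
python3 tiltfit.py; python3 go.py 0.5 0 .273
```

```text
[(0.95, array([252., 187.]), np.int64(697)), (0.87, array([196., 158.]), np.int64(369)), (0.82, array([203., 184.]), np.int64(527))] [260.6917137  186.09495419]
[-5.901  1.132  0.104] 0.055 [ 0.3906  0.005   0.1238  0.2708 -0.1041]
[-5.314  0.864  0.104] 0.05 [ 0.3912  0.0052  0.1236  0.2708 -0.1041]
[-5.047  0.509  0.093] 0.05 [ 0.3912  0.0052  0.1233  0.2708 -0.0933]
t 12.5 pos [0.4084 0.0099 0.3034] yaw 0.2708 tilt [ 0.0045 -0.0004]
tool mm [85.6 34.1  0.4] turn -0.002 F [-0.01  0.01 -1.48] M [-0.033 -0.019 -0.019] 0.40756830525417187 75.07952257990837
```

View pics/tf.png

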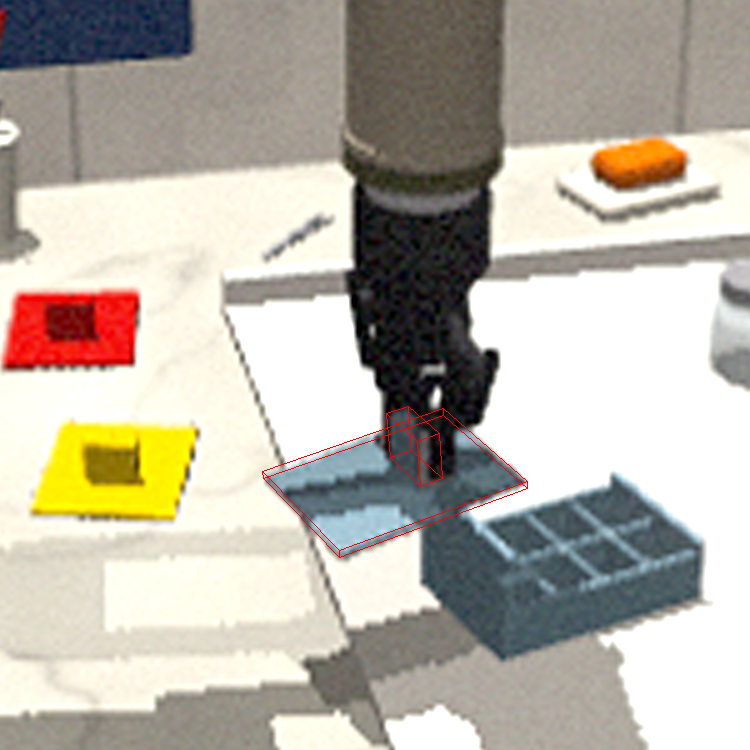

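The fit sits on the image: tilt is 0.10 rad and the hook edge is 77.5 mm behind the TCP. Next is the pre-entry pose with the hook just outside the lip.

```bash
python3 go.py .5398 .0476 .275
```

```text
t 12.5 pos [0.4084 0.0099 0.3034] yaw 0.2708 tilt [ 0.0045 -0.0004]
tool mm [136.7  -1.2   0.6] turn -0.004 F [-0.01  0.01 -1.48] M [-0.033 -0.019 -0.019] 0.40756830525417187 75.07952257990837
```

Request:
servo_tool --steps '[[[17,0,0,-0.004],[30,0,0,0],[30,0,0,0],[30,0,0,0],[30,-1,0,0]]]'

```text
t: 13.0
tool_pos: [0.5398, 0.0484, 0.2995]
tcp_rot: [[0.963, 0.271, -0.001], [0.271, -0.963, -0.0], [-0.001, -0.0, -1.0]]
ft_force: [-0.3, -0.2, -0.8]
grip_width: 0.408
grasp_force: 75.0
```

Request:
servo_tool --steps '[[[0,0,0,0],[0,0,10,0],[0,0,10,0],[0,0,10,0],[0,0,0,0]]]'

```text
t: 13.5
tool_pos: [0.5374, 0.0479, 0.2681]
tcp_rot: [[0.963, 0.271, -0.004], [0.271, -0.963, 0.0], [-0.004, -0.001, -1.0]]
ft_force: [-0.3, 0.5, -1.2]
grip_width: 0.405
grasp_force: 75.0
```

```bash
python3 go.py .5398 .0476 .275
```

```text
t 13.5 pos [0.5374 0.0479 0.2681] yaw 0.2744 tilt [-0.004  0.   ]
tool mm [ 2.2  0.9 -0. ] turn -0.001 F [-0.27  0.46 -1.17] M [0.075 0.02  0.052] 0.405236139166168 74.96093451976776
```

Request:
servo_tool --steps '[[[4,0,6,0],[0,0,8,0],[0,0,6,0],[0,0,0,0],[0,0,0,0]]]'

```text
t: 14.0
tool_pos: [0.5428, 0.0491, 0.2505]
tcp_rot: [[0.962, 0.271, -0.0], [0.271, -0.962, -0.0], [-0.0, -0.0, -1.0]]
ft_force: [0.4, 0.1, -1.1]
grip_width: 0.415
grasp_force: 75.0
```

```bash
python3 go.py .5398 .0476 .275; sed -i 's/"pics\/tf.png",(90,240,180,330),5/"pics\/tf2.png",(120,240,230,350),5/' tiltfit.py; python3 tiltfit.py
```

```text
t 14.0 pos [0.5428 0.0491 0.2505] yaw 0.2748 tilt [-0.0004 -0.    ]
tool mm [-3.3  0.7  0. ] turn -0.0 F [ 0.44  0.15 -1.09] M [0.052 0.049 0.043] 0.4145955966694085 74.99293830245733
[(0.96, array([294., 190.]), np.int64(674)), (0.85, array([195., 155.]), np.int64(369)), (0.65, array([201., 186.]), np.int64(553))] [300.48445802 190.16594438]
[-4.115  3.756  0.127] 0.033 [ 0.5275  0.0448  0.0725  0.2748 -0.1266]
[-4.892  4.02   0.143] 0.034 [ 0.5272  0.0447  0.0726  0.2748 -0.1428]
[-3.435  3.746  0.123] 0.033 [ 0.5281  0.045   0.0725  0.2748 -0.1229]
```

Request:
servo_tool --steps '[[[0,0,4,0],[0,0,5,0],[0,0,4,0],[0,0,0,0],[0,0,0,0]]]'

```text
t: 14.6
tool_pos: [0.5427, 0.0491, 0.2374]
tcp_rot: [[0.962, 0.271, -0.001], [0.271, -0.962, 0.0], [-0.001, -0.0, -1.0]]
ft_force: [1.5, 0.1, -1.1]
grip_width: 0.41
grasp_force: 75.0
```

Request:
servo_tool --steps '[[[-3,0.3,0,0],[-3,0.3,0,0],[-3,0,0,0],[-3,0,0,0],[0,0,0,0]]]'

```text
t: 15.1
tool_pos: [0.5311, 0.0452, 0.2377]
tcp_rot: [[0.963, 0.271, -0.0], [0.271, -0.963, -0.0], [-0.0, 0.0, -1.0]]
ft_force: [1.2, 0.8, -1.6]
grip_width: 0.411
grasp_force: 75.0
```

Request:
servo_tool --steps '[[[-2,0,0,0],[-2,0,0,0],[-2,0,0,0],[0,0,0,0],[0,0,0,0]]]'

```text
t: 15.6
tool_pos: [0.5257, 0.0437, 0.2377]
tcp_rot: [[0.962, 0.271, 0.0], [0.271, -0.962, 0.0], [0.0, 0.0, -1.0]]
ft_force: [-0.9, -0.6, -1.7]
grip_width: 0.412
grasp_force: 75.0
```

Request:
servo_tool --steps '[[[-1,0,0,0],[-1,0,0,0],[-1,0,0,0],[-1,0,0,0],[0,0,0,0]]]'

```text
t: 16.1
tool_pos: [0.5217, 0.0426, 0.2376]
tcp_rot: [[0.962, 0.271, -0.0], [0.271, -0.962, -0.0], [-0.0, -0.0, -1.0]]
ft_force: [1.1, -0.4, -1.0]
grip_width: 0.413
grasp_force: 75.0
```

Request:
servo_tool --steps '[[[-1,0,0,0],[-1,0,0,0],[-1,0,0,0],[0,0,0,0],[0,0,0,0]]]'

```text
t: 16.6
tool_pos: [0.5189, 0.0418, 0.2377]
tcp_rot: [[0.962, 0.271, 0.0], [0.271, -0.962, 0.0], [0.0, 0.0, -1.0]]
ft_force: [0.1, -0.5, -1.0]
grip_width: 0.408
grasp_force: 75.0
```

```bash
python3 tiltfit.py; python3 go.py .5224 .0428 .275
```

```text
[(0.75, array([202., 185.]), np.int64(516)), (0.65, array([193., 156.]), np.int64(363))] [293.43195129 195.92560022]
[0.  0.  0.1] 1.0 [ 0.5069  0.0384  0.056   0.2748 -0.1   ]
[0.  0.  0.2] 1.0 [ 0.5094  0.0391  0.0548  0.2748 -0.2   ]
[0.  0.  0.3] 1.0 [ 0.512   0.0398  0.054   0.2748 -0.3   ]
t 16.7 pos [0.519  0.0418 0.2377] yaw 0.2748 tilt [0.0001 0.    ]
tool mm [ 3.6 -0.   0. ] turn -0.0 F [ 0.23  0.34 -0.25] M [-0.013  0.009 -0.021] 0.406995731928378 74.99006263911724
```

View pics/tf2.png

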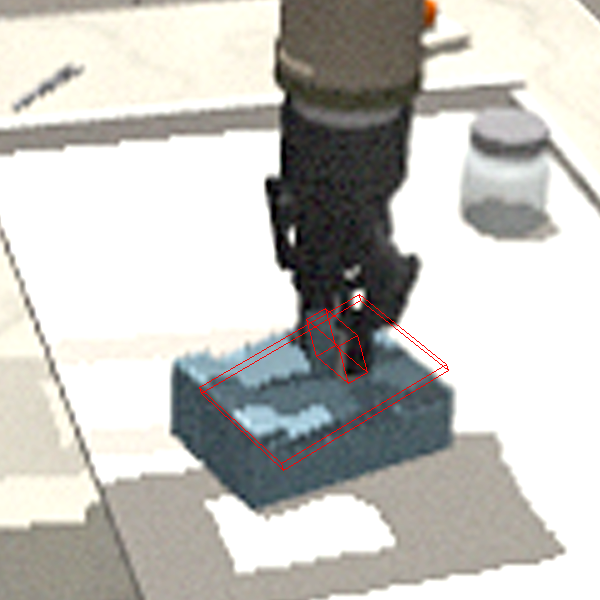

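All 10 pictures are used. The last one shows the lid in the organiser, with its hook end at the lip. I confirm hooking by feel, first pushing in until the wall resists.

Request:
servo_tool --steps '[[[-1,0,0,0],[-1,0,0,0],[-1,0,0,0],[0,0,0,0],[0,0,0,0]]]'

```text
t: 17.2
tool_pos: [0.516, 0.041, 0.2377]
tcp_rot: [[0.962, 0.271, -0.0], [0.271, -0.962, 0.0], [-0.0, -0.0, -1.0]]
ft_force: [-0.3, 0.9, -0.3]
grip_width: 0.408
grasp_force: 75.0
```

Request:
servo_tool --steps '[[[-1,0,0,0],[-1,0,0,0],[-1,0,0,0],[0,0,0,0],[0,0,0,0]]]'

```text
t: 17.7
tool_pos: [0.5144, 0.0406, 0.2387]
tcp_rot: [[0.962, 0.272, 0.005], [0.272, -0.962, 0.001], [0.005, 0.0, -1.0]]
ft_force: [7.5, 3.5, -4.3]
grip_width: 0.407
grasp_force: 75.8
```

Request:
servo_tool --steps '[[[2,0,0,0],[3,0,0,0],[3,0,0,0],[2,0,0,0],[0,0,0,0]]]'

```text
t: 18.2
tool_pos: [0.5229, 0.0429, 0.2376]
tcp_rot: [[0.962, 0.271, -0.0], [0.271, -0.962, -0.0], [-0.0, -0.0, -1.0]]
ft_force: [0.6, 0.3, -1.3]
grip_width: 0.407
grasp_force: 75.0
```

Request:
servo_tool --steps '[[[0,0,1,0],[0,0,1,0],[0,0,0,0],[0,0,0,0],[0,0,0,0]]]'

```text
t: 18.7
tool_pos: [0.5228, 0.0429, 0.2357]
tcp_rot: [[0.962, 0.271, 0.0], [0.271, -0.962, 0.0], [0.0, 0.0, -1.0]]
ft_force: [-0.4, -0.4, -1.8]
grip_width: 0.409
grasp_force: 75.0
```

Request:
servo_tool --steps '[[[0,0,1,0],[0,0,1,0],[0,0,0,0],[0,0,0,0],[0,0,0,0]]]'

```text
t: 19.2
tool_pos: [0.5229, 0.0429, 0.2339]
tcp_rot: [[0.962, 0.271, 0.0], [0.271, -0.962, -0.0], [0.0, 0.0, -1.0]]
ft_force: [0.5, 0.1, 1.0]
grip_width: 0.408
grasp_force: 74.9
```

Request:
servo_tool --steps '[[[0,0,1,0],[0,0,1,0],[0,0,0.5,0],[0,0,0,0],[0,0,0,0]]]'

```text
t: 19.7
tool_pos: [0.5233, 0.043, 0.2322]
tcp_rot: [[0.962, 0.271, 0.002], [0.271, -0.962, 0.0], [0.002, 0.0, -1.0]]
ft_force: [0.7, 0.9, 7.0]
grip_width: 0.408
grasp_force: 70.6
```

Request:
servo_tool --steps '[[[0,0,1,0],[0,0,1,0],[0,0,0.5,0],[0,0,0,0],[0,0,0,0]]]'

```text
t: 20.2
tool_pos: [0.5238, 0.0431, 0.2303]
tcp_rot: [[0.962, 0.271, 0.003], [0.271, -0.962, 0.0], [0.003, 0.0, -1.0]]
ft_force: [1.0, 2.3, 8.7]
grip_width: 0.409
grasp_force: 67.1
```

Request:
servo_tool --steps '[[[0,0,0.7,0],[0,0,0.7,0],[0,0,0.6,0],[0,0,0,0],[0,0,0,0]]]'

```text
t: 20.7
tool_pos: [0.5242, 0.0432, 0.2285]
tcp_rot: [[0.962, 0.271, 0.004], [0.271, -0.962, 0.001], [0.004, 0.001, -1.0]]
ft_force: [3.4, 1.8, 8.5]
grip_width: 0.409
grasp_force: 65.5
```

Request:
servo_tool --steps '[[[0,0,0.7,0],[0,0,0.7,0],[0,0,0.6,0],[0,0,0,0],[0,0,0,0]]]'

```text
t: 21.2
tool_pos: [0.5244, 0.0431, 0.2267]
tcp_rot: [[0.962, 0.271, 0.005], [0.271, -0.962, 0.0], [0.005, 0.001, -1.0]]
ft_force: [4.4, 2.2, 7.2]
grip_width: 0.411
grasp_force: 65.0
```

Request:
servo_tool --steps '[[[0,0,0.5,0],[0,0,0.5,0],[0,0,0.5,0],[0,0,0,0],[0,0,0,0]]]'

```text
t: 21.7
tool_pos: [0.5245, 0.0431, 0.2253]
tcp_rot: [[0.962, 0.271, 0.006], [0.271, -0.962, 0.0], [0.005, 0.001, -1.0]]
ft_force: [4.0, 1.1, 8.4]
grip_width: 0.403
grasp_force: 65.2
```

Request:
servo_tool --steps '[[[0,0,0.5,0],[0,0,0.5,0],[0,0,0.5,0],[0,0,0,0],[0,0,0,0]]]'

```text
t: 22.2
tool_pos: [0.5246, 0.0431, 0.224]
tcp_rot: [[0.962, 0.271, 0.006], [0.271, -0.962, 0.0], [0.006, 0.001, -1.0]]
ft_force: [3.8, 2.3, 9.0]
grip_width: 0.409
grasp_force: 65.6
```

Request:
servo_tool --steps '[[[0,0,0.5,0],[0,0,0.5,0],[0,0,0.5,0],[0,0,0,0],[0,0,0,0]]]'

```text
t: 22.7
tool_pos: [0.5247, 0.0431, 0.2238]
tcp_rot: [[0.962, 0.271, 0.006], [0.271, -0.962, 0.0], [0.006, 0.001, -1.0]]
ft_force: [-2.3, 1.5, 21.7]
grip_width: 0.411
grasp_force: 67.4
```

Request:
servo_tool --steps '[[[0,0,-0.7,0],[0,0,0,0],[0,0,0,0],[0,0,0,0],[0,0,0,0]]]'

```text
t: 23.2
tool_pos: [0.5246, 0.043, 0.2238]
tcp_rot: [[0.962, 0.271, 0.006], [0.271, -0.962, 0.0], [0.006, 0.001, -1.0]]
ft_force: [1.1, 1.0, 15.1]
grip_width: 0.409
grasp_force: 66.3
```

Request:
servo_tool --steps '[[[0,0,0,0],[0,0,0,0],[0,0,0,0],[0,0,0,0],[0,0,0,0]]]' --fingers 0.4

```text
t: 23.7
tool_pos: [0.5226, 0.0428, 0.2205]
tcp_rot: [[0.962, 0.271, -0.001], [0.271, -0.962, -0.0], [-0.001, -0.0, -1.0]]
ft_force: [-0.6, 0.1, -0.3]
grip_width: 0.702
grasp_force: 0.0
```

Request:
servo_tool --steps '[[[0,0,-5,0],[0,0,-15,0],[0,0,-25,0],[0,0,-30,0],[0,0,-30,0]]]'

```text
t: 24.2
tool_pos: [0.5227, 0.0429, 0.3282]
tcp_rot: [[0.962, 0.271, 0.001], [0.271, -0.962, -0.0], [0.001, 0.0, -1.0]]
ft_force: [0.5, 0.2, -0.1]
grip_width: 0.698
grasp_force: 0.0
```

Request:
servo_tool --steps '[[[0,-40,0,0],[0,-40,0,0],[0,-40,0,0],[0,-40,0,0],[0,-40,0,0]]]'

```text
t: 24.7
tool_pos: [0.468, 0.2369, 0.3277]
tcp_rot: [[0.963, 0.271, 0.002], [0.271, -0.963, 0.001], [0.002, -0.0, -1.0]]
ft_force: [0.0, 0.8, -0.5]
grip_width: 0.697
grasp_force: 0.0
```

```bash
python3 - <<'E'
from h import *
T=viewer.read_camera("top"); Sd=viewer.read_camera("side"); print(env.state()["t"])
for p,uv,n in ((T,(276,156),"top"),(Sd,(291,195),"side")):
    ds=spotter.trace(p,"long_lid"); print(n,[(round(d["p"],2),np.round(d["uv"]),int(d["region"].sum())) for d in ds])
    d=[d for d in ds if np.hypot(*(np.array(d["uv"])-uv))<25]
    if not d: continue
    m=cv2.resize(d[0]["region"].astype(np.float32),None,fx=S,fy=S)>.5
    # visible part of lid: panel from under-lip edge (x>-48 org => lid x>-48 approx) plus tab; lip hides the rest
    def c(q):
        pose=[q[0],q[1],.046,q[2]]
        lip=sil([(-72,-48,-48,48,50,54)],[.5056,.038,.012,.275],p)
        k=sil(LONG,pose,p)&~lip; return 1-(k&m&~lip).sum()/(k|(m&~lip)).sum()
    x=np.array([.506,.038,.275]); r=minimize(c,x,method="Nelder-Mead",options=dict(initial_simplex=np.vstack([x,x+np.diag([.005,.005,.05])])))
    dd=r.x[:2]-[.5056,.038]; print(np.round(r.x,4),round(r.fun,3),"org x,y mm",np.round([dd@[.9624,.2715]*1e3,dd@[-.2715,.9624]*1e3],1))
E
```

```text
24.8
top [(0.95, array([273., 150.]), 1377), (0.81, array([123., 247.]), 1380), (0.59, array([190., 228.]), 137)]
[0.5112 0.0363 0.2622] 0.045 org x,y mm [ 5.  -3.1]
side [(0.64, array([292., 194.]), 581), (0.61, array([203., 184.]), 508), (0.57, array([194., 156.]), 324)]
[0.5068 0.0417 0.3006] 0.074 org x,y mm [2.2 3.3]
```

The lid's position and yaw are within tolerance in both views. The 9.9 mm the gripper came down from hook contact matches the lid's tilt closing to flat.

```bash
python3 -c "
from plant import workorder
print(workorder.close_job())"
```

```text
the job is handed in; nothing more can be done
None
```

I hooked the long lid under the lip, swung it down flat onto the organiser, released it and handed the job in at about 25 s of the 43 s; the close call returned no verdict, so I don't know how it was judged, and the short lid was never touched.

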